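Show which paints make the green and where to mix them

TASK

Show a painting student how to mix the green, by pointing only: with the fingertips straight above and a couple of centimetres off, point at the middle of the bright yellow tube in the paint box, then of the dark blue tube, then at the middle of the palette's large mixing well, staying there about two seconds at each, and finish there, still pointing at the well. Touch nothing and leave everything where it lies. Lift the hand well clear on the way from one to the next, so that it never comes down close over any of the other four tubes.

Things in the scene. Friction and masses are not known exactly. Their poses are not given: they have to be found in the camera images.
- paint_box: open metal paint box, cream inside, black outside, fixed, 240 (x) x 310 (y) x 34 mm high; origin: underside centre of the tray; lid folded back flat on the +x side, wire handle at -x. Floor 3 mm thick; six tube bays side by side along y at 51 mm pitch, walls between them 18 mm high; brush tray on the -x side, tray with eraser, oil cups and tin (up to 23 mm high) on the +x side
- yellow_label (a point): bright lemon yellow tube: the point on its top at the middle of its coloured band, 20 mm above the bay's floor. The tube (104 mm long, 35 mm wide, at most 27 mm high at the shoulder) lies loose in any one of the six bays: white foil, coloured band 51 mm long around the middle, black cap. x: along the tube towards the cap, y: across it, z: up
- dark_blue_label (a point): dark navy (ultramarine) blue tube: the point on its top at the middle of its coloured band, 20 mm above the bay's floor. The tube (104 mm long, 35 mm wide, at most 27 mm high at the shoulder) lies loose in any one of the six bays: white foil, coloured band 51 mm long around the middle, black cap. x: along the tube towards the cap, y: across it, z: up
- light_blue_label (a point): pale sky blue tube: the point on its top at the middle of its coloured band, 20 mm above the bay's floor. The tube (104 mm long, 35 mm wide, at most 27 mm high at the shoulder) lies loose in any one of the six bays: white foil, coloured band 51 mm long around the middle, black cap. x: along the tube towards the cap, y: across it, z: up
- ochre_label (a point): brown ochre tube: the point on its top at the middle of its coloured band, 20 mm above the bay's floor. The tube (104 mm long, 35 mm wide, at most 27 mm high at the shoulder) lies loose in any one of the six bays: white foil, coloured band 51 mm long around the middle, black cap. x: along the tube towards the cap, y: across it, z: up
- red_label (a point): crimson red tube: the point on its top at the middle of its coloured band, 20 mm above the bay's floor. The tube (104 mm long, 35 mm wide, at most 27 mm high at the shoulder) lies loose in any one of the six bays: white foil, coloured band 51 mm long around the middle, black cap. x: along the tube towards the cap, y: across it, z: up
- green_label (a point): dark green tube: the point on its top at the middle of its coloured band, 20 mm above the bay's floor. The tube (104 mm long, 35 mm wide, at most 27 mm high at the shoulder) lies loose in any one of the six bays: white foil, coloured band 51 mm long around the middle, black cap. x: along the tube towards the cap, y: across it, z: up
- mixing_well (a point): centre of the mouth of the large rectangular mixing well of the white porcelain palette, level with the palette's rim, 16 mm above the table. The palette is fixed, 140 (x) x 200 (y) x 16 mm; the well is 66 mm (x) by 176 mm (y) and 10 mm deep; beside it on the -x side is a row of five small round wells. z: up
- brush: red brush, 250 mm long, 7 mm thick, loose in the box's front tray, lying along y; origin under its middle
- medium: brown bottle, 44 mm across, 100 mm high, standing at the left of the table; origin: underside centre
- palette_knife: palette knife, 240 mm long, at most 17 mm high, lying at the right of the table; origin under its middle
Mind the look-alikes: they are no part of the job. Of the things that look like the part that bears yellow_label, the larger one is meant. There is more than one size of the part that bears dark_blue_label; the job needs the larger.

How it is judged (in metres and radians):
On the way, in this order (a step that is already met when the one before it is completed fails the run):
1. the fingertips point at the yellow tube from just above it for 1.5 s (x of the grasp point in the frame of yellow_label between -0.035 and 0.035 m and y of the grasp point in the frame of yellow_label between -0.018 and 0.018 m and z of the grasp point in the frame of yellow_label between 0 and 0.065 m), for 1.5 s.
2. then they point at the dark blue tube from just above it for 1.5 s (x of the grasp point in the frame of dark_blue_label between -0.035 and 0.035 m and y of the grasp point in the frame of dark_blue_label between -0.018 and 0.018 m and z of the grasp point in the frame of dark_blue_label between 0 and 0.065 m), for 1.5 s.
3. then they point at the large mixing well from just above it for 1.5 s (x of the grasp point in the frame of mixing_well between -0.03 and 0.03 m and y of the grasp point in the frame of mixing_well between -0.06 and 0.06 m and z of the grasp point in the frame of mixing_well between 0 and 0.065 m), for 1.5 s.
At the end, for the whole second after the job is handed in: The grasp point between the fingertips is still over the large mixing well (within 30 mm of its centre across, 60 mm along, at most 65 mm above the rim: fingertips within about 45 mm); every tube, brush, bottle, knife is within 10 mm of where it began (all of step 3 and distance of each of yellow_label, dark_blue_label, light_blue_label, ochre_label, red_label, green_label, brush, medium, palette_knife from where it was at the start of the episode below 0.01 m); the robot touches nothing.
It fails at once if the robot touches anything (over 0.5 N) (contact force between any of the fingers, the arm and anything else above 0.5 N).
It fails at once if a tube or a bystander is lifted, pushed or carried (moved over 10 mm) (distance of any of yellow_label, dark_blue_label, light_blue_label, ochre_label, red_label, green_label, brush, medium, palette_knife from where it was at the start of the episode above 0.01 m).
It fails at once if the fingertips come down close over one of the other four tubes (grasp point within 18 mm across it, 50 mm along it and less than 65 mm above it) ((x of the grasp point in the frame of light_blue_label between -0.05 and 0.05 m and y of the grasp point in the frame of light_blue_label between -0.018 and 0.018 m and z of the grasp point in the frame of light_blue_label between 0 and 0.065 m) or (x of the grasp point in the frame of ochre_label between -0.05 and 0.05 m and y of the grasp point in the frame of ochre_label between -0.018 and 0.018 m and z of the grasp point in the frame of ochre_label between 0 and 0.065 m) or (x of the grasp point in the frame of red_label between -0.05 and 0.05 m and y of the grasp point in the frame of red_label between -0.018 and 0.018 m and z of the grasp point in the frame of red_label between 0 and 0.065 m) or (x of the grasp point in the frame of green_label between -0.05 and 0.05 m and y of the grasp point in the frame of green_label between -0.018 and 0.018 m and z of the grasp point in the frame of green_label between 0 and 0.065 m)).
It also fails if it takes over 48 s, if anything falls off the work surface, if the arm or the gripper's body presses on something with over 40 N, if the wrist force passes 120 N, or if a joint passes its speed limit or range.

ROBOT

A 6-joint arm with a two-finger parallel gripper is mounted at the origin on the work surface. World frame = base frame: x ahead of the robot, y to its left, z up, the work surface at z = 0. Lengths are in m, angles in degrees, forces in N, time in s.
With the tool pointing down it reaches from about 0.35 to 0.875 m from the base axis. Payload 4.2 kg.
Tool frame: the origin (TCP) lies at the very end of the fingers, on their centre line; the grasp point (between the pads) lies 19 mm behind it (r.hold_point_z is the distance from the TCP to the grasp point, in m); z points along the fingers, y is the direction in which the jaws open and shut (so a half turn about z gives the same grasp; the last joint's range is limited). The gripper opens to 87 mm and grips with 3 to 60 N. Pads are 19 mm wide; open, the fingers measure 117 mm over their backs; the gripper's body (75 mm by 190 mm) begins 51 mm behind the grasp point.
Start: joints at [78.243, 22.042, 0.453, 0, -68.411, -14.817], TCP at [0.28, 0.559, 0.223] pointing down, gripper open.
Joint ranges: [-179.83, 179.83], [-69.29, 118.12], [-61.27, 80.66], [-181.25, 117.63], [-171.15, -9.14], [-177.46, 177.46]. Speed limits (degrees/s): [159.86, 159.86, 180, 180, 180, 180].

INTERFACE

Orientations are given as a 3x3 rotation matrix whose columns are the frame's x, y, z axes.
In Python, from station import r, cams, ticket gives the robot as it stands.
- The arm moves only by the tool drive_tool, never from a script. Its argument "deltas" is a list of rows, each an object of numbers: "dx", "dy", "dz": the shift along the tool's x, y, z in m; "wx", "wy", "wz": the turn, a rotation vector about the tool's x, y, z in degrees. A call has 1 to 20 rows; each row is the pose to reach, as a shift and turn from the pose commanded when the call began, along the tool's axes at that moment; what a row does not reach only later rows make up. A row lasts 1/10 s, in which the tool goes at most 50 mm and 8.59 degrees, less where a joint would pass 70% of its speed; a pose out of reach is approached as far as the arm can. A call with a gripper value outside its range is refused whole. "gripper" is the opening, from 0 (shut) to 1 (fully open), set as the call begins (left out, the last holds). The fingers move at their own pace and stop on an object; the grip force is fixed at half the most. Time passes only in rows, so rows that repeat a pose let the fingers close. It gives the time, the measured TCP pose, the force and the opening at its end, in the units of the state.
- r.sense(): the state, without advancing time (a new reading comes with each control period).
- cams.capture(name): name is "scene" or "top" or "wrist"; returns the picture (400x640x3 uint8, red, green, blue); there is no depth.
- cams.camera_model(name): a dict with "intrinsics" (3x3 intrinsics, pixels), "extrinsics" (4x4, takes a point from world to camera coordinates); the wrist camera has in their place "T_tool_cam" (4x4, takes a point from camera to tool coordinates, whose origin is the TCP and whose axes are the flange's). Camera axes: x right, y down, z forward; pixel columns grow to the right and rows downward; lengths in m; the calibration is good to about 2 mm. A picture is of the moment at which its call begins: read the wrist's pose just before it. camera_model takes no time and is no camera call.
- ticket.finish_job(): hands the job in, once; it reports no verdict.
The state is a dict: "time_s": time; "joints": joint angles; "joint_velocities": joint speeds; "effort": joint torques, N m; "tcp_pos": TCP position; "ee_rot": TCP orientation; "wrist_force": force on the tool from outside, world axes, zero at the start; "moment": the same for the moment, N m; "gripper_width": opening from 0.0 (shut) to 1.0 (fully open).
Only numpy, scipy, OpenCV 4.12 (cv2) and the standard library are available. Lean on these libraries where they do the work, as an engineer would, in place of code of your own. Each camera call takes 0.05 s, during which the arm holds its last target.

## Working session

There is one attempt and no reset: what is moved stays moved. The work goes in short steps, Python scripts to look and compute and a tool call to move; the robot and the scene stay as the last step left them, time stands still between calls to the robot, and variables do not carry over. Pictures are saved under pics/ and viewed, and the job is handed in when it is done.

Besides the shell and the picture viewer there is one more tool, called after "Call:" by a JSON object that holds its "api" and its "payload", one argument or row to a line. drive_tool: Moves the arm, as the interface text tells. Its arguments: {"type":"object","properties":{"deltas":{"type":"array","items":{"type":"object","properties":{"dx":{"type":"number"},"dy":{"type":"number"},"dz":{"type":"number"},"wx":{"type":"number"},"wy":{"type":"number"},"wz":{"type":"number"}}}},"gripper":{"type":"number"}},"required":["deltas"]}

```bash
mkdir -p pics
python3 - <<'E'
from station import r,cams
import cv2,numpy as np
for n in("top","scene"):
    cv2.imwrite(f"pics/{n}0.png",cams.capture(n)[:,:,::-1])
    m=cams.camera_model(n);print(n,m["intrinsics"],m["extrinsics"])
s=r.sense();print(s["time_s"],s["tcp_pos"],s["ee_rot"],s["gripper_width"],r.hold_point_z)
print(cams.camera_model("wrist"))
E
```

```text
top [[446.03868982   0.         317.16711969]
 [  0.         446.03868982 194.56303424]
 [  0.           0.           1.        ]] [[-0.02628324 -0.99935479  0.02447832 -0.0187672 ]
 [-0.98860083  0.02235343 -0.14889166  0.51462777]
 [ 0.14824842 -0.02811264 -0.9885505   1.18028831]
 [ 0.          0.          0.          1.        ]]
scene [[377.78011451   0.         323.5199304 ]
 [  0.         377.78011451 199.34658653]
 [  0.           0.           1.        ]] [[ 0.43152543  0.90206106 -0.00846433 -0.21422152]
 [ 0.74889566 -0.36345415 -0.55412667 -0.33884506]
 [-0.50293249  0.23278085 -0.83238932  1.36212753]
 [ 0.          0.          0.          1.        ]]
0.1 [0.27936304 0.55849128 0.22156483] [[ 8.94289039e-01 -4.47489156e-01 -7.54522202e-04]
 [-4.47489768e-01 -8.94287162e-01 -1.83847406e-03]
 [ 1.47937688e-04  1.98176817e-03 -9.99998025e-01]] 1.0011207897419574 0.0187
{'intrinsics': array([[313.93634766,   0.        , 319.56181227],
       [  0.        , 313.93634766, 196.60864988],
       [  0.        ,   0.        ,   1.        ]]), 'T_tool_cam': array([[-9.24804474e-04, -9.56800959e-01, -2.90742273e-01,
         7.98813008e-02],
       [ 9.99999406e-01, -7.17165952e-04, -8.20722942e-04,
        -5.65414620e-04],
       [ 5.76758040e-04, -2.90742859e-01,  9.56801054e-01,
        -1.61593701e-01],
       [ 0.00000000e+00,  0.00000000e+00,  0.00000000e+00,
         1.00000000e+00]])}
```

View pics/top0.png

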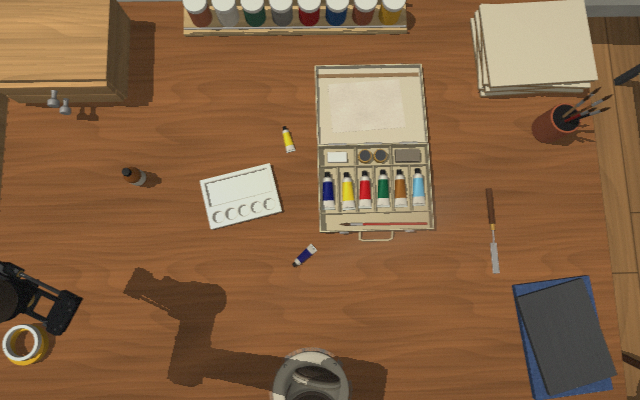

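View pics/scene0.png

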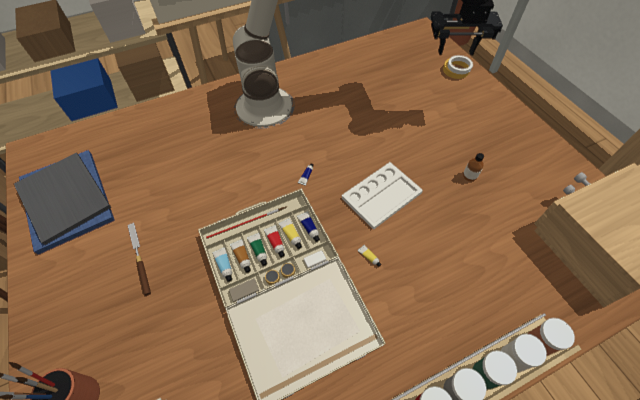

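The top view shows two yellow candidates: the box tube at (348,190) and a small loose tube at (288,139). There are also two dark blue ones: the box tube at (328,190) and a small loose tube at (305,256). The larger ones, lying in the box, are meant. I'll confirm this in an enlarged crop.

Run:
```python
import cv2
i=cv2.imread("pics/top0.png")
cv2.imwrite("pics/crop0.png",cv2.resize(i[120:270,190:440],None,fx=3.2,fy=3.2,interpolation=cv2.INTER_CUBIC))
```

```text
(no output)
```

View pics/crop0.png

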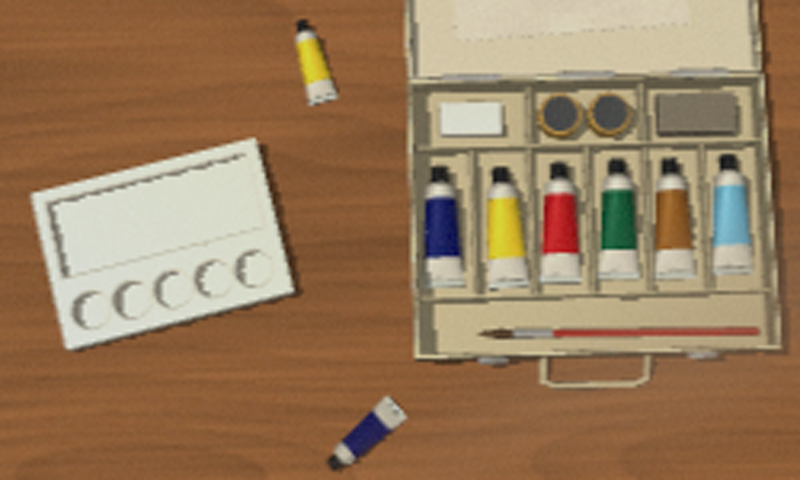

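The crop confirms it. The box yellow tube is at crop (507,226) and the box dark blue at (442,226); the loose yellow and blue ones are clearly smaller. The well centre is near crop (157,216).

```bash
cat > h.py <<'E'
import numpy as np,cv2
from station import r,cams
def ray(name,uv,z):
    m=cams.camera_model(name);K,E=m["intrinsics"],m["extrinsics"];R,t=E[:3,:3],E[:3,3]
    d=R.T@np.linalg.inv(K)@np.array([*uv,1.]);c=-R.T@t
    return c+d*(z-c[2])/d[2]
E
python3 - <<'E'
from h import *
i=cv2.imread("pics/top0.png");hsv=cv2.cvtColor(i,cv2.COLOR_BGR2HSV)
def bl(lo,hi,x0,x1,y0=165,y1=212):
    m=cv2.inRange(hsv,lo,hi);k=np.zeros_like(m);k[y0:y1,x0:x1]=m[y0:y1,x0:x1]
    n,l,s,c=cv2.connectedComponentsWithStats(k);j=1+np.argmax(s[1:,4]);return c[j],s[j]
for n,a in dict(yellow=((22,120,120),(35,255,255),335,360),blue=((110,120,40),(130,255,255),318,340),red=((170,120,80),(180,255,255),355,375),green=((60,120,40),(90,255,255),372,392),ochre=((8,150,80),(20,255,255),390,412)).items():
    try:
        c,s=bl(*a);print(n,c,s,ray("top",c,.022).round(4))
        for v in(-13,13):print(ray("top",(c[0],c[1]+v),.022).round(4))
    except Exception as e:print(n,e)
cv=lambda u,v:(190+(u+.5)/3.2-.5,120+(v+.5)/3.2-.5)
for p in[(32,192),(256,140),(296,292),(68,349)]:print("pal",ray("top",cv(*p),.016).round(4))
for p in[(52,205),(247,155),(265,228),(68,278),(157,216)]:print("well",ray("top",cv(*p),.016).round(4))
E
```

```text
yellow [347.06280193 191.18357488] [342 182  12  19 207] [ 0.5241 -0.1152  0.022 ]
[ 0.5609 -0.1165  0.022 ]
[ 0.4878 -0.1138  0.022 ]
blue [327.44186047 190.77906977] [323 182  10  18 172] [ 0.5265 -0.0606  0.022 ]
[ 0.5632 -0.0617  0.022 ]
[ 0.4901 -0.0595  0.022 ]
red [364.65217391 192.80434783] [360 187  10  12  46] [ 0.5185 -0.164   0.022 ]
[ 0.5552 -0.1655  0.022 ]
[ 0.4821 -0.1624  0.022 ]
green [382.55294118 188.87647059] [378 180  10  18 170] [ 0.5284 -0.2145  0.022 ]
[ 0.5653 -0.2162  0.022 ]
[ 0.4919 -0.2127  0.022 ]
ochre [399.47727273 188.51136364] [395 180  11  18 176] [ 0.5284 -0.2619  0.022 ]
[ 0.5653 -0.2639  0.022 ]
[ 0.4919 -0.2599  0.022 ]
pal [0.5667 0.2937 0.016 ]
pal [0.6089 0.099  0.016 ]
pal [0.4739 0.066  0.016 ]
pal [0.4295 0.2613 0.016 ]
well [0.5549 0.2763 0.016 ]
well [0.5956 0.107  0.016 ]
well [0.5305 0.0921 0.016 ]
well [0.4907 0.2619 0.016 ]
well [0.5432 0.1855 0.016 ]
```

Checks: the palette measures 199 x 139 mm against 200 x 140, and the blue and yellow bands are about 51 mm long, as given. The targets are yellow (0.524,-0.115), blue (0.5265,-0.061) and well (0.543,0.185). First I move high across to above yellow, shutting the fingers on the way.

Call:
{"api": "drive_tool", "payload": {
  "deltas": [
    {"dx": 0.008, "dy": 0.007},
    {"dx": 0.022, "dy": 0.021},
    {"dx": 0.044, "dy": 0.042},
    {"dx": 0.072, "dy": 0.068},
    {"dx": 0.104, "dy": 0.099},
    {"dx": 0.136, "dy": 0.129},
    {"dx": 0.168, "dy": 0.16},
    {"dx": 0.2, "dy": 0.19},
    {"dx": 0.232, "dy": 0.22},
    {"dx": 0.264, "dy": 0.251},
    {"dx": 0.296, "dy": 0.281},
    {"dx": 0.328, "dy": 0.311},
    {"dx": 0.36, "dy": 0.342},
    {"dx": 0.392, "dy": 0.372},
    {"dx": 0.424, "dy": 0.402},
    {"dx": 0.454, "dy": 0.431},
    {"dx": 0.48, "dy": 0.456},
    {"dx": 0.502, "dy": 0.477},
    {"dx": 0.515, "dy": 0.489},
    {"dx": 0.52, "dy": 0.494}
  ],
  "gripper": 0
}}

```text
schema error: expected keys dx, dy, dz, wx, wy, wz
```

Call:
{"api": "drive_tool", "payload": {
  "deltas": [
    {"dx": 0.008, "dy": 0.007, "dz": 0, "wx": 0, "wy": 0, "wz": 0},
    {"dx": 0.022, "dy": 0.021, "dz": 0, "wx": 0, "wy": 0, "wz": 0},
    {"dx": 0.044, "dy": 0.042, "dz": 0, "wx": 0, "wy": 0, "wz": 0},
    {"dx": 0.072, "dy": 0.068, "dz": 0, "wx": 0, "wy": 0, "wz": 0},
    {"dx": 0.104, "dy": 0.099, "dz": 0, "wx": 0, "wy": 0, "wz": 0},
    {"dx": 0.136, "dy": 0.129, "dz": 0, "wx": 0, "wy": 0, "wz": 0},
    {"dx": 0.168, "dy": 0.16, "dz": 0, "wx": 0, "wy": 0, "wz": 0},
    {"dx": 0.2, "dy": 0.19, "dz": 0, "wx": 0, "wy": 0, "wz": 0},
    {"dx": 0.232, "dy": 0.22, "dz": 0, "wx": 0, "wy": 0, "wz": 0},
    {"dx": 0.264, "dy": 0.251, "dz": 0, "wx": 0, "wy": 0, "wz": 0},
    {"dx": 0.296, "dy": 0.281, "dz": 0, "wx": 0, "wy": 0, "wz": 0},
    {"dx": 0.328, "dy": 0.311, "dz": 0, "wx": 0, "wy": 0, "wz": 0},
    {"dx": 0.36, "dy": 0.342, "dz": 0, "wx": 0, "wy": 0, "wz": 0},
    {"dx": 0.392, "dy": 0.372, "dz": 0, "wx": 0, "wy": 0, "wz": 0},
    {"dx": 0.424, "dy": 0.402, "dz": 0, "wx": 0, "wy": 0, "wz": 0},
    {"dx": 0.454, "dy": 0.431, "dz": 0, "wx": 0, "wy": 0, "wz": 0},
    {"dx": 0.48, "dy": 0.456, "dz": 0, "wx": 0, "wy": 0, "wz": 0},
    {"dx": 0.502, "dy": 0.477, "dz": 0, "wx": 0, "wy": 0, "wz": 0},
    {"dx": 0.515, "dy": 0.489, "dz": 0, "wx": 0, "wy": 0, "wz": 0},
    {"dx": 0.52, "dy": 0.494, "dz": 0, "wx": 0, "wy": 0, "wz": 0}
  ],
  "gripper": 0
}}

```text
time_s: 2.1
tcp_pos: [0.5232, -0.1174, 0.2221]
ee_rot: [[0.893, -0.45, -0.001], [-0.45, -0.893, -0.0], [-0.001, 0.001, -1.0]]
wrist_force: [0.1, 1.4, -0.2]
gripper_width: 0.006
```

Run:
```python
from h import *
s=r.sense();i=cams.capture("wrist")[:,:,::-1].copy()
m=cams.camera_model("wrist");K,T=m["intrinsics"],m["T_tool_cam"]
W=np.eye(4);W[:3,:3]=s["ee_rot"];W[:3,3]=s["tcp_pos"];print(W[:3,3])
C=np.linalg.inv(W@T)
for n,p in dict(y=(.524,-.115,.023),b=(.5265,-.0606,.023)).items():
    q=K@(C[:3]@np.array([*p,1]));q=q[:2]/q[2];print(n,q);cv2.drawMarker(i,tuple(int(round(a)) for a in q),(255,0,255),0,14,1)
cv2.imwrite("pics/w1.png",i)
```

```text
[ 0.52319785 -0.11736112  0.22208414]
y [318.08940447 172.51972007]
b [276.50103789 190.78467701]
```

View pics/w1.png

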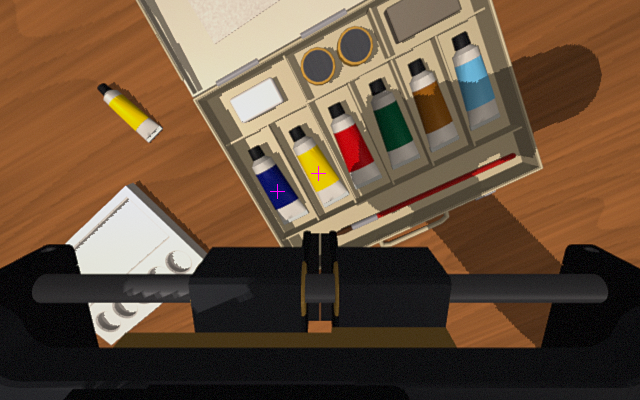

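The wrist view shows the predicted points on the yellow (318,173) and dark blue (276,191) bands, within about 5 mm of the band centres. I'll descend over yellow to TCP z of about 0.05, then hold.

Call:
{"api": "drive_tool", "payload": {
  "deltas": [
    {"dx": 0.001, "dy": -0.002, "dz": 0.008, "wx": 0, "wy": 0, "wz": 0},
    {"dx": 0.001, "dy": -0.002, "dz": 0.025, "wx": 0, "wy": 0, "wz": 0},
    {"dx": 0.001, "dy": -0.002, "dz": 0.045, "wx": 0, "wy": 0, "wz": 0},
    {"dx": 0.001, "dy": -0.002, "dz": 0.065, "wx": 0, "wy": 0, "wz": 0},
    {"dx": 0.001, "dy": -0.002, "dz": 0.085, "wx": 0, "wy": 0, "wz": 0},
    {"dx": 0.001, "dy": -0.002, "dz": 0.105, "wx": 0, "wy": 0, "wz": 0},
    {"dx": 0.001, "dy": -0.002, "dz": 0.125, "wx": 0, "wy": 0, "wz": 0},
    {"dx": 0.001, "dy": -0.002, "dz": 0.142, "wx": 0, "wy": 0, "wz": 0},
    {"dx": 0.001, "dy": -0.002, "dz": 0.155, "wx": 0, "wy": 0, "wz": 0},
    {"dx": 0.001, "dy": -0.002, "dz": 0.164, "wx": 0, "wy": 0, "wz": 0},
    {"dx": 0.001, "dy": -0.002, "dz": 0.17, "wx": 0, "wy": 0, "wz": 0},
    {"dx": 0.001, "dy": -0.002, "dz": 0.172, "wx": 0, "wy": 0, "wz": 0}
  ]
}}

```text
time_s: 3.35
tcp_pos: [0.5251, -0.1136, 0.0501]
ee_rot: [[0.895, -0.447, -0.001], [-0.447, -0.895, -0.0], [-0.001, 0.0, -1.0]]
wrist_force: [-0.4, 0.1, 1.2]
gripper_width: 0.003
```

Call:
{"api": "drive_tool", "payload": {
  "deltas": [
    {"dx": 0, "dy": 0, "dz": 0, "wx": 0, "wy": 0, "wz": 0},
    {"dx": 0, "dy": 0, "dz": 0, "wx": 0, "wy": 0, "wz": 0},
    {"dx": 0, "dy": 0, "dz": 0, "wx": 0, "wy": 0, "wz": 0},
    {"dx": 0, "dy": 0, "dz": 0, "wx": 0, "wy": 0, "wz": 0},
    {"dx": 0, "dy": 0, "dz": 0, "wx": 0, "wy": 0, "wz": 0},
    {"dx": 0, "dy": 0, "dz": 0, "wx": 0, "wy": 0, "wz": 0},
    {"dx": 0, "dy": 0, "dz": 0, "wx": 0, "wy": 0, "wz": 0},
    {"dx": 0, "dy": 0, "dz": 0, "wx": 0, "wy": 0, "wz": 0},
    {"dx": 0, "dy": 0, "dz": 0, "wx": 0, "wy": 0, "wz": 0},
    {"dx": 0, "dy": 0, "dz": 0, "wx": 0, "wy": 0, "wz": 0},
    {"dx": 0, "dy": 0, "dz": 0, "wx": 0, "wy": 0, "wz": 0},
    {"dx": 0, "dy": 0, "dz": 0, "wx": 0, "wy": 0, "wz": 0},
    {"dx": 0, "dy": 0, "dz": 0, "wx": 0, "wy": 0, "wz": 0},
    {"dx": 0, "dy": 0, "dz": 0, "wx": 0, "wy": 0, "wz": 0},
    {"dx": 0, "dy": 0, "dz": 0, "wx": 0, "wy": 0, "wz": 0},
    {"dx": 0, "dy": 0, "dz": 0, "wx": 0, "wy": 0, "wz": 0},
    {"dx": 0, "dy": 0, "dz": 0, "wx": 0, "wy": 0, "wz": 0},
    {"dx": 0, "dy": 0, "dz": 0, "wx": 0, "wy": 0, "wz": 0},
    {"dx": 0, "dy": 0, "dz": 0, "wx": 0, "wy": 0, "wz": 0},
    {"dx": 0, "dy": 0, "dz": 0, "wx": 0, "wy": 0, "wz": 0}
  ]
}}

```text
time_s: 5.35
tcp_pos: [0.5254, -0.1141, 0.0506]
ee_rot: [[0.894, -0.447, 0.0], [-0.447, -0.894, 0.0], [0.0, -0.0, -1.0]]
wrist_force: [0.2, 0.4, 0.3]
gripper_width: 0.004
```

I held over yellow for about 2 s. Next I lift 130 mm, shift to dark blue, descend and hold.

Call:
{"api": "drive_tool", "payload": {
  "deltas": [
    {"dx": 0, "dy": 0, "dz": -0.012, "wx": 0, "wy": 0, "wz": 0},
    {"dx": 0, "dy": 0, "dz": -0.035, "wx": 0, "wy": 0, "wz": 0},
    {"dx": 0, "dy": 0, "dz": -0.065, "wx": 0, "wy": 0, "wz": 0},
    {"dx": 0, "dy": 0, "dz": -0.095, "wx": 0, "wy": 0, "wz": 0},
    {"dx": 0, "dy": 0, "dz": -0.12, "wx": 0, "wy": 0, "wz": 0},
    {"dx": 0, "dy": 0, "dz": -0.13, "wx": 0, "wy": 0, "wz": 0},
    {"dx": -0.004, "dy": -0.008, "dz": -0.13, "wx": 0, "wy": 0, "wz": 0},
    {"dx": -0.011, "dy": -0.023, "dz": -0.13, "wx": 0, "wy": 0, "wz": 0},
    {"dx": -0.018, "dy": -0.038, "dz": -0.13, "wx": 0, "wy": 0, "wz": 0},
    {"dx": -0.023, "dy": -0.048, "dz": -0.13, "wx": 0, "wy": 0, "wz": 0},
    {"dx": -0.023, "dy": -0.048, "dz": -0.13, "wx": 0, "wy": 0, "wz": 0},
    {"dx": -0.023, "dy": -0.048, "dz": -0.122, "wx": 0, "wy": 0, "wz": 0},
    {"dx": -0.023, "dy": -0.048, "dz": -0.105, "wx": 0, "wy": 0, "wz": 0},
    {"dx": -0.023, "dy": -0.048, "dz": -0.085, "wx": 0, "wy": 0, "wz": 0},
    {"dx": -0.023, "dy": -0.048, "dz": -0.063, "wx": 0, "wy": 0, "wz": 0},
    {"dx": -0.023, "dy": -0.048, "dz": -0.042, "wx": 0, "wy": 0, "wz": 0},
    {"dx": -0.023, "dy": -0.048, "dz": -0.024, "wx": 0, "wy": 0, "wz": 0},
    {"dx": -0.023, "dy": -0.048, "dz": -0.01, "wx": 0, "wy": 0, "wz": 0},
    {"dx": -0.023, "dy": -0.048, "dz": -0.003, "wx": 0, "wy": 0, "wz": 0},
    {"dx": -0.023, "dy": -0.048, "dz": 0, "wx": 0, "wy": 0, "wz": 0}
  ]
}}

```text
time_s: 7.35
tcp_pos: [0.5257, -0.0614, 0.0494]
ee_rot: [[0.894, -0.448, -0.002], [-0.448, -0.894, -0.0], [-0.002, 0.001, -1.0]]
wrist_force: [0.5, 0.1, -0.1]
gripper_width: 0.007
```

Call:
{"api": "drive_tool", "payload": {
  "deltas": [
    {"dx": 0, "dy": 0, "dz": 0, "wx": 0, "wy": 0, "wz": 0},
    {"dx": 0, "dy": 0, "dz": 0, "wx": 0, "wy": 0, "wz": 0},
    {"dx": 0, "dy": 0, "dz": 0, "wx": 0, "wy": 0, "wz": 0},
    {"dx": 0, "dy": 0, "dz": 0, "wx": 0, "wy": 0, "wz": 0},
    {"dx": 0, "dy": 0, "dz": 0, "wx": 0, "wy": 0, "wz": 0},
    {"dx": 0, "dy": 0, "dz": 0, "wx": 0, "wy": 0, "wz": 0},
    {"dx": 0, "dy": 0, "dz": 0, "wx": 0, "wy": 0, "wz": 0},
    {"dx": 0, "dy": 0, "dz": 0, "wx": 0, "wy": 0, "wz": 0},
    {"dx": 0, "dy": 0, "dz": 0, "wx": 0, "wy": 0, "wz": 0},
    {"dx": 0, "dy": 0, "dz": 0, "wx": 0, "wy": 0, "wz": 0},
    {"dx": 0, "dy": 0, "dz": 0, "wx": 0, "wy": 0, "wz": 0},
    {"dx": 0, "dy": 0, "dz": 0, "wx": 0, "wy": 0, "wz": 0},
    {"dx": 0, "dy": 0, "dz": 0, "wx": 0, "wy": 0, "wz": 0},
    {"dx": 0, "dy": 0, "dz": 0, "wx": 0, "wy": 0, "wz": 0},
    {"dx": 0, "dy": 0, "dz": 0, "wx": 0, "wy": 0, "wz": 0},
    {"dx": 0, "dy": 0, "dz": 0, "wx": 0, "wy": 0, "wz": 0},
    {"dx": 0, "dy": 0, "dz": 0, "wx": 0, "wy": 0, "wz": 0},
    {"dx": 0, "dy": 0, "dz": 0, "wx": 0, "wy": 0, "wz": 0},
    {"dx": 0, "dy": 0, "dz": 0, "wx": 0, "wy": 0, "wz": 0},
    {"dx": 0, "dy": 0, "dz": 0, "wx": 0, "wy": 0, "wz": 0}
  ]
}}

```text
time_s: 9.35
tcp_pos: [0.5263, -0.0609, 0.0506]
ee_rot: [[0.894, -0.447, 0.0], [-0.447, -0.894, -0.0], [0.0, 0.0, -1.0]]
wrist_force: [-0.2, 0.3, 0.4]
gripper_width: 0.007
```

Run:
```python
from h import *
cv2.imwrite("pics/s2.png",cv2.resize(cams.capture("scene")[150:350,150:450,::-1],None,fx=2.6,fy=2.6,interpolation=cv2.INTER_CUBIC))
```

```text
(no output)
```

View pics/s2.png

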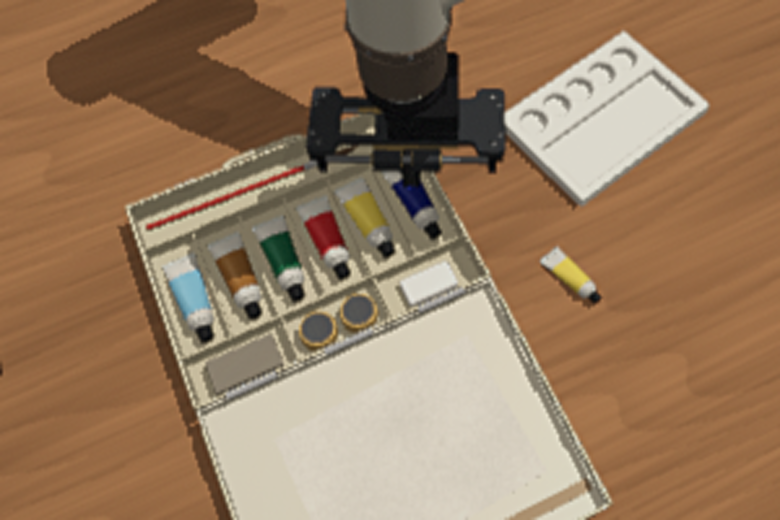

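The picture shows the shut fingertips over the dark blue tube's band (410,180), with all the tubes in place. Next is the mixing well, again with a 130 mm lift.

Call:
{"api": "drive_tool", "payload": {
  "deltas": [
    {"dx": 0, "dy": 0, "dz": -0.012, "wx": 0, "wy": 0, "wz": 0},
    {"dx": 0, "dy": 0, "dz": -0.035, "wx": 0, "wy": 0, "wz": 0},
    {"dx": 0, "dy": 0, "dz": -0.065, "wx": 0, "wy": 0, "wz": 0},
    {"dx": 0, "dy": 0, "dz": -0.095, "wx": 0, "wy": 0, "wz": 0},
    {"dx": 0, "dy": 0, "dz": -0.12, "wx": 0, "wy": 0, "wz": 0},
    {"dx": 0, "dy": 0, "dz": -0.13, "wx": 0, "wy": 0, "wz": 0},
    {"dx": -0.004, "dy": -0.01, "dz": -0.13, "wx": 0, "wy": 0, "wz": 0},
    {"dx": -0.012, "dy": -0.029, "dz": -0.13, "wx": 0, "wy": 0, "wz": 0},
    {"dx": -0.023, "dy": -0.055, "dz": -0.13, "wx": 0, "wy": 0, "wz": 0},
    {"dx": -0.035, "dy": -0.084, "dz": -0.13, "wx": 0, "wy": 0, "wz": 0},
    {"dx": -0.048, "dy": -0.115, "dz": -0.13, "wx": 0, "wy": 0, "wz": 0},
    {"dx": -0.06, "dy": -0.144, "dz": -0.13, "wx": 0, "wy": 0, "wz": 0},
    {"dx": -0.072, "dy": -0.173, "dz": -0.13, "wx": 0, "wy": 0, "wz": 0},
    {"dx": -0.083, "dy": -0.2, "dz": -0.13, "wx": 0, "wy": 0, "wz": 0},
    {"dx": -0.091, "dy": -0.219, "dz": -0.13, "wx": 0, "wy": 0, "wz": 0},
    {"dx": -0.095, "dy": -0.228, "dz": -0.13, "wx": 0, "wy": 0, "wz": 0},
    {"dx": -0.095, "dy": -0.228, "dz": -0.13, "wx": 0, "wy": 0, "wz": 0}
  ]
}}

```text
time_s: 11.1
tcp_pos: [0.5426, 0.1865, 0.179]
ee_rot: [[0.895, -0.446, -0.002], [-0.446, -0.895, -0.001], [-0.002, 0.002, -1.0]]
wrist_force: [0.1, 0.3, -0.3]
gripper_width: 0.007
```

Call:
{"api": "drive_tool", "payload": {
  "deltas": [
    {"dx": 0, "dy": 0, "dz": 0.008, "wx": 0, "wy": 0, "wz": 0},
    {"dx": 0, "dy": 0, "dz": 0.025, "wx": 0, "wy": 0, "wz": 0},
    {"dx": 0, "dy": 0, "dz": 0.045, "wx": 0, "wy": 0, "wz": 0},
    {"dx": 0, "dy": 0, "dz": 0.067, "wx": 0, "wy": 0, "wz": 0},
    {"dx": 0, "dy": 0, "dz": 0.089, "wx": 0, "wy": 0, "wz": 0},
    {"dx": 0, "dy": 0, "dz": 0.108, "wx": 0, "wy": 0, "wz": 0},
    {"dx": 0, "dy": 0, "dz": 0.123, "wx": 0, "wy": 0, "wz": 0},
    {"dx": 0, "dy": 0, "dz": 0.132, "wx": 0, "wy": 0, "wz": 0},
    {"dx": 0, "dy": 0, "dz": 0.137, "wx": 0, "wy": 0, "wz": 0}
  ]
}}

```text
time_s: 12.0
tcp_pos: [0.5429, 0.1843, 0.0425]
ee_rot: [[0.894, -0.449, -0.002], [-0.449, -0.894, -0.001], [-0.001, 0.002, -1.0]]
wrist_force: [-0.0, 0.5, -0.9]
gripper_width: 0.006
```

Call:
{"api": "drive_tool", "payload": {
  "deltas": [
    {"dx": 0, "dy": 0, "dz": 0, "wx": 0, "wy": 0, "wz": 0},
    {"dx": 0, "dy": 0, "dz": 0, "wx": 0, "wy": 0, "wz": 0},
    {"dx": 0, "dy": 0, "dz": 0, "wx": 0, "wy": 0, "wz": 0},
    {"dx": 0, "dy": 0, "dz": 0, "wx": 0, "wy": 0, "wz": 0},
    {"dx": 0, "dy": 0, "dz": 0, "wx": 0, "wy": 0, "wz": 0},
    {"dx": 0, "dy": 0, "dz": 0, "wx": 0, "wy": 0, "wz": 0},
    {"dx": 0, "dy": 0, "dz": 0, "wx": 0, "wy": 0, "wz": 0},
    {"dx": 0, "dy": 0, "dz": 0, "wx": 0, "wy": 0, "wz": 0},
    {"dx": 0, "dy": 0, "dz": 0, "wx": 0, "wy": 0, "wz": 0},
    {"dx": 0, "dy": 0, "dz": 0, "wx": 0, "wy": 0, "wz": 0},
    {"dx": 0, "dy": 0, "dz": 0, "wx": 0, "wy": 0, "wz": 0},
    {"dx": 0, "dy": 0, "dz": 0, "wx": 0, "wy": 0, "wz": 0},
    {"dx": 0, "dy": 0, "dz": 0, "wx": 0, "wy": 0, "wz": 0},
    {"dx": 0, "dy": 0, "dz": 0, "wx": 0, "wy": 0, "wz": 0},
    {"dx": 0, "dy": 0, "dz": 0, "wx": 0, "wy": 0, "wz": 0},
    {"dx": 0, "dy": 0, "dz": 0, "wx": 0, "wy": 0, "wz": 0},
    {"dx": 0, "dy": 0, "dz": 0, "wx": 0, "wy": 0, "wz": 0},
    {"dx": 0, "dy": 0, "dz": 0, "wx": 0, "wy": 0, "wz": 0},
    {"dx": 0, "dy": 0, "dz": 0, "wx": 0, "wy": 0, "wz": 0},
    {"dx": 0, "dy": 0, "dz": 0, "wx": 0, "wy": 0, "wz": 0}
  ]
}}

```text
time_s: 14.0
tcp_pos: [0.5434, 0.1855, 0.0436]
ee_rot: [[0.894, -0.447, 0.0], [-0.447, -0.894, 0.0], [0.0, -0.0, -1.0]]
wrist_force: [-0.2, 1.0, 1.1]
gripper_width: 0.006
```

Run:
```python
from h import *
cv2.imwrite("pics/s3.png",cv2.resize(cams.capture("scene")[130:330,180:480,::-1],None,fx=2.6,fy=2.6,interpolation=cv2.INTER_CUBIC))
```

```text
(no output)
```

View pics/s3.png

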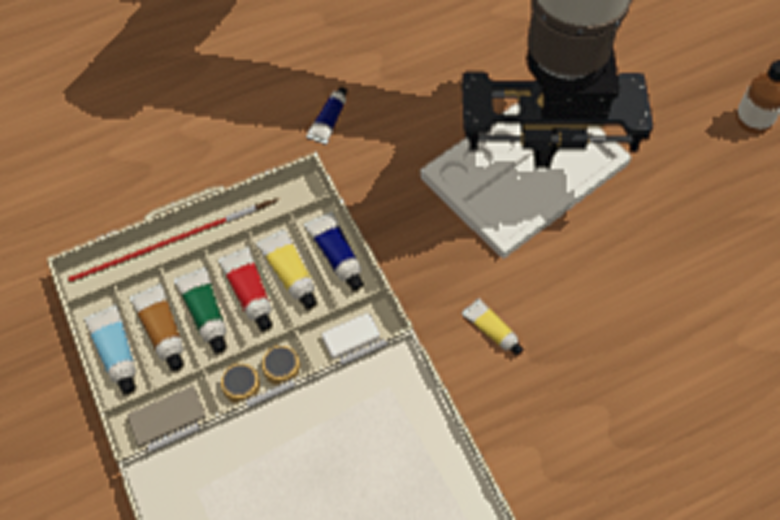

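The fingertips are over the middle of the large well (545,165) and clear of the palette. The tubes, brush and bottle lie as they did at the start.

```bash
python3 -c "
from station import r,ticket
s=r.sense();print(s['time_s'],s['tcp_pos'],s['wrist_force'])
print(ticket.finish_job())"
```

```text
14.05 [0.54337253 0.1855029  0.04355528] [ 0.18144817 -0.33152241  0.16774506]
the job is handed in; nothing more can be done
None
```

I pointed with shut fingers at the large yellow tube in the box, then the large dark blue one, then the middle of the mixing well. I held each for about 2 s, with the fingertips 27–28 mm above the point, and lifted 130 mm between targets. The job was handed in at 14.05 s, still pointing at the well.

- **Final position:** the TCP is at (0.543, 0.186, 0.044), within about 2 mm of the measured well centre.
- **Contact:** the wrist force read at most about 1.5 N at the end of each move, which I took to be noise since nothing was near the fingers. There was no sign of contact.
- **Objects:** in the last picture the tubes, brush and bottle lie where they began, judged by eye. The palette knife was outside that crop, but the arm never went near it.
- **Disagreement:** for yellow, the wrist view differed from the top camera by about 5 mm along the tube, well within the tolerance.

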